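Dock the top-heavy overview camera in its quick-release shoe

ROBOT

A 7-joint arm with a two-finger parallel gripper is mounted at the origin on a cart in front of the work surface, level with it; the furniture and walls round the work are solid. World frame = base frame: x ahead of the robot, y to its left, z up, the work surface at z = 0. Lengths are in m, angles in rad, forces in N, time in s.
With the tool pointing down it reaches from about 0.35 to 0.9 m from the base axis. Payload 19.9 kg.
Tool frame: the origin (TCP) lies at the very end of the fingers, on their centre line; the grasp point (between the pads) lies arm.grip_point_offset behind it (arm.grip_point_offset is the distance from the TCP to the grasp point, in m); y points along the fingers, x is the direction in which the jaws open and shut, and the axes are right-handed (so a half turn about y gives the same grasp; the last joint's range is limited). The gripper opens to 85 mm and grips with 20 to 120 N. Pads are 22 mm wide; open, the fingers measure 114 mm over their backs; the gripper's body (76 mm by 85 mm) begins 54 mm behind the grasp point. The pads swing forward as they close: fully open they stand 13 mm farther back than shut.
Start: joints at [1.109, 0.417, -0.01, 1.614, 0.005, 1.111, -0.053], TCP at [0.255, -0.57, 0.231] pointing down, gripper open.
Joint ranges: [-2.81, 2.81], [-0.39, 2.02], [-1.27, 1.25], [0.06, 2.57], [-1.19, 4.33], [0.19, 2], [-2.82, 2.82]. Speed limits (rad/s): [1.89, 1.89, 2.39, 2.39, 3.01, 3.01, 3.01].

INTERFACE

Orientations are given as a rotation vector (axis times angle).
In Python, from station import arm gives the robot as it stands. Calls block until the motion is done:
- arm.move_to(position, orientation): joint-space move of the TCP to a pose.
- arm.movel(position, feed=0.15, attitude=None): straight line of the TCP; attitude=None keeps the orientation; feed is the mean speed in m/s.
- arm.move_joints(angles): joint-space move.
- arm.gripper_to(opening): finger opening in m; the grip force is fixed at half the most; returns when the fingers have stopped.
- arm.dwell(seconds).
- arm.solve_ik(position, orientation): joint angles nearest the present ones, or None.
- arm.get_obs(): the state.
- arm.read_camera(name): name is "side" or "top" or "wrist"; returns a dict with "color" (400x640x3 uint8, red, green, blue), "range_z" (400x640 float32, m along the optical axis (not along the pixel's ray), 0 where there is no reading), "vfov" (degrees; the focal length in pixels is half the picture's height over the tangent of half this angle, whatever the lens; pixels are square), "cx", "cy" (the principal point, pixels), "k1" (the pictures are not rectified: a ray, as slopes to the right and down, at radius r is drawn at 1 + k1 r^2 times it, then the intrinsics apply), "extrinsics" (4x4, takes a point from camera to world coordinates); the wrist camera has in their place "mount" (4x4, takes a point from camera to tool coordinates, whose origin is the TCP and whose axes are the tool frame's). Camera axes: x right, y up, looking along -z (the intrinsics and any distortion apply to the point x, -y, -z); pixel columns grow to the right and rows downward; lengths in m; the calibration is good to about 2 mm. A picture is of the moment at which its call begins: read the wrist's pose just before it.
A pose or a line that the arm cannot do raises arm.Unreachable and nothing moves.
- arm.finish_job(): hands the job in, once; it reports no verdict.
Trained networks look in the newest picture that a camera, given by its name, has taken for a name from the list of things; names that differ only in an ending like _2 or _b are one class to them, and where a whole thing is asked for, a point or a joint stands for the part that bears it (a point fixed in the world has none). Each returns a list of dicts, best first, with "confidence" (0 to 1); they miss things now and then, are a little off and sometimes report something else, mostly with a low value. They report only what shows in the picture. A call takes as long as a camera call. They do not tell look-alikes from the thing itself.
- arm.spot_in(camera, thing): "rect" ([left, top, right, bottom] as shares, 0 to 1, of the picture: columns of its width, rows of its height, round what is visible of it).
- arm.cut_out(camera, thing): "mask" (400x640 bool, what is visible of it) and "rect" ([left, top, right, bottom] as shares, 0 to 1, of the picture: columns of its width, rows of its height, round what is visible of it).
The state is a dict: "time": time; "joints": joint angles; "qd": joint speeds; "joint_torque": joint torques, N m; "eef_pos": TCP position; "eef_rot": TCP orientation; "force": force on the tool from outside, world axes, zero at the start; "torque": the same for the moment, N m; "gripper_width": finger opening in m.
Only numpy, scipy, OpenCV 4.12 (cv2) and the standard library are available. Lean on these libraries where they do the work, as an engineer would, in place of code of your own. Each camera call takes 0.05 s, during which the arm holds its last target.

TASK

Put the overview camera stand back in its quick-release shoe, lens foremost: carry it upright by its column (never touch the camera itself), set it down on the open end of the shoe without dropping it, and slide its foot in under the rails until the spring catch snaps up behind the foot and holds it. It is top-heavy and tips if it is shoved high up, and the end stop may be clamped anywhere along its slot, so push low down and feel for the end; leave the two vials standing.

Things in the scene. Friction and masses are not known exactly. Their poses are not given: they have to be found in the camera images.
- post_mid (a point): Loose camera stand, 0.4 kg, mass centre about 145 mm up, 22 mm ahead of the column. This point: on the column's axis, 120 mm above the foot's underside. Square aluminium column 20 x 20 mm, 9 to 206 mm up; dark foot plate 60 (x) x 56 (y) x 9 mm reaching from 16 mm behind (-x) to 44 mm ahead (+x) of the column's axis; black camera on the column's front (+x). z up, x where the lens looks (this side enters the shoe first).
- camera_head: Camera of the stand, not to be touched: black housing 46 (x) x 50 (y) x 57 mm, its back 10 mm ahead of the column's axis, 185 to 242 mm above the foot's underside, so it stands higher than the column; lens ahead of it. Origin: centre of its underside; axes as the stand's. The column can be gripped just under it (150 to 165 mm up) across y with the tool tilted 30 to 45 degrees back towards -x.
- lens_front (a point): Centre of the front of the lens, 90 mm ahead (+x) of the column's axis and 212 mm above the foot's underside. Axes as the stand's.
- shoe: Fixed quick-release shoe. Plate 104 mm wide (y), 6 mm thick, x = -86 to 110 mm. Two dark rails along x, from -12 to 88 mm, 60 mm apart inside; their lips (17 to 22 mm above the bench) leave a 44 mm gap: the foot slides on the plate under them, 2 mm free above and at each side. Flared guides 18 mm high from x = -40 mm. Origin under the plate on the centre line; x = way in, z up.
- shoe_mouth (a point): Point on top of the shoe's plate (6 mm above the bench), on its centre line, 50 mm before the shoe's origin: a foot set down with its middle here (column axis 14 mm before it) stands flat on the plate, not yet under the lips, its front edge between the flared guides. Axes as the shoe's.
- plunger (a joint): Sprung plunger of the end stop, 12 mm above the bench, pushed in by the foot's front edge: 0 out, 0.011 fully in (foot against the solid stop); 5 N to start, 9 N at the end; about 0.007 when the foot is caught. Stop, plunger and catch sit up to 8 mm either way along a slot, place not reported: the middle of the foot is home somewhere from x = 42 to 58 mm in the shoe's frame.
- catch (a joint): Sprung wedge standing 5 mm out of the channel floor: 0 up, 0.0065 down. The foot rides over it with a few newtons; it snaps up behind the foot's rear edge 7 mm after the foot meets the plunger, with 4 mm left to the solid stop. Let go earlier, the foot is pushed back out. Sliding in takes 8 to 15 N in all, applied low on the column, 30 to 50 mm up (pushed high, the stand tips over).
- vial_a: Bystander: screw-cap sample vial, 20 mm thick, 48 mm high, standing beyond the camera stand. Origin at the centre of its underside, z up.
- vial_b: Bystander: a like vial, 54 mm high, standing beside it. Origin at the centre of its underside, z up.
Mind the look-alikes: they are no part of the job. There is more than one size of the part that bears post_mid; the job needs the larger. What is shaped like the part that bears plunger but blue is not meant.

How it is judged:
By the outcome, as a careful person would: the job done as asked, in the order asked, and still so for the second after the job is handed in, with the robot touching nothing.
It also fails if it takes over 69 s, if anything falls off the work surface, if the arm or the gripper's body presses on something with over 40 N, if the wrist force passes 120 N, or if a joint passes its speed limit or range.

## Working session

There is one attempt and no reset: what is moved stays moved. The work goes in short steps, each a Python script; the robot and the scene stay as the last script left them, time stands still between calls to the robot, and variables do not carry over. Pictures are saved under pics/ and viewed, and the job is handed in when it is done.

```bash
ls; mkdir -p pics
python3 - <<'E'
from station import arm
import cv2
o=arm.get_obs(); print(o, arm.grip_point_offset)
for c in ["side","top","wrist"]:
    d=arm.read_camera(c)
    cv2.imwrite(f"pics/{c}0.png",d["color"][:,:,::-1])
    print(c,{k:v for k,v in d.items() if k not in("color","range_z")})
E
```

```text
pics
{'time': 0.0, 'joints': array([ 1.1085332 ,  0.41796699, -0.01031725,  1.61420706,  0.00469907,
        1.1106814 , -0.05299457]), 'qd': array([-0.00023552,  0.00043524,  0.0001544 , -0.00145006, -0.00014758,
        0.00035855, -0.00059296]), 'joint_torque': array([-2.24862430e-03, -8.64476395e+01,  6.77420273e-01, -4.34915400e+01,
        1.89607521e-02,  7.34614005e-03,  6.62443949e-05]), 'eef_pos': array([ 0.25513646, -0.57015858,  0.23065074]), 'eef_rot': array([-1.3787629 ,  0.89471796, -0.89293682]), 'force': array([-0.608156  , -0.18761356,  0.30764227]), 'torque': array([ 0.00988039, -0.02649175,  0.00497107]), 'gripper_width': 0.08541972788340332} 0.0187
side {'vfov': 56.847395276712284, 'cx': 322.09671869404826, 'cy': 195.59622804099078, 'k1': -0.05143136987787586, 'extrinsics': array([[ 0.99995507, -0.00313456,  0.00894633,  0.56623444],
       [ 0.00904791,  0.59713857, -0.80208707, -0.90657849],
       [-0.002828  ,  0.80213197,  0.5971401 ,  0.80866194],
       [ 0.        ,  0.        ,  0.        ,  1.        ]])}
top {'vfov': 47.12493195092952, 'cx': 319.38654810099393, 'cy': 199.23701794900333, 'k1': -0.0398291550435492, 'extrinsics': array([[-0.03009667,  0.99561065, -0.08862066,  0.41226457],
       [-0.99940375, -0.03147481, -0.01419446, -0.02949662],
       [-0.01692147,  0.08814061,  0.9959643 ,  1.59950721],
       [ 0.        ,  0.        ,  0.        ,  1.        ]])}
wrist {'vfov': 69.68380287983227, 'cx': 318.4133035535955, 'cy': 199.35378736982744, 'k1': 0.0008339771507951158, 'mount': array([[ 9.99999949e-01,  3.17307816e-04, -2.64806225e-05,
         7.17004599e-04],
       [-1.13046709e-04,  2.76057133e-01, -9.61141221e-01,
        -1.42485446e-01],
       [-2.97667457e-04,  9.61141175e-01,  2.76057155e-01,
         7.03506550e-02],
       [ 0.00000000e+00,  0.00000000e+00,  0.00000000e+00,
         1.00000000e+00]])}
```

View pics/side0.png

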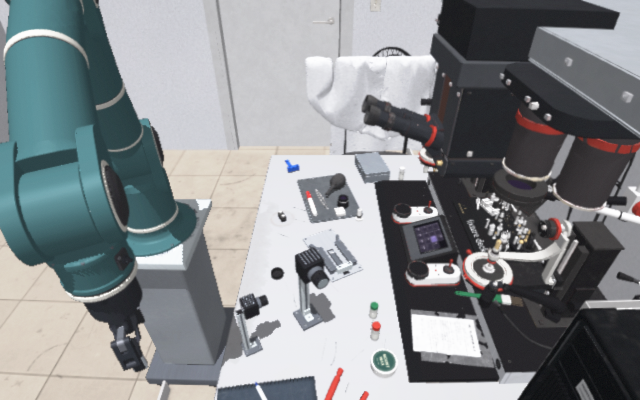

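View pics/top0.png

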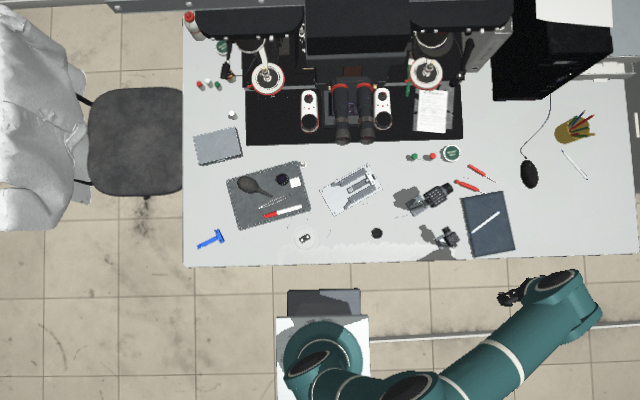

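View pics/wrist0.png

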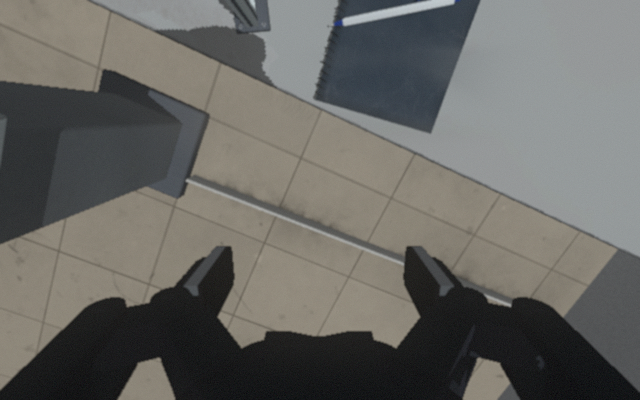

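The side view shows the larger stand at about (308,290), a smaller look-alike at (250,320), and the shoe at (335,255). The vials are at (374,310) and (376,328). Next I'll build the helpers and measure.

```bash
cat > h.py <<'E'
from station import arm
import numpy as np, cv2
from scipy.spatial.transform import Rotation as R
def intr(d):
    f=200/np.tan(np.radians(d["vfov"])/2)
    return np.array([[f,0,d["cx"]],[0,f,d["cy"]],[0,0,1.]])
def slopes(d,uv):
    K=intr(d); p=(np.asarray(uv,float).reshape(-1,2)-K[:2,2])/K[0,0]
    q=p.copy()
    for _ in range(20): q=p/(1+d["k1"]*(q**2).sum(1,keepdims=True))
    return q
def ext(d,o=None):
    if "extrinsics" in d: return d["extrinsics"]
    T=np.eye(4);T[:3,:3]=R.from_rotvec(o["eef_rot"]).as_matrix();T[:3,3]=o["eef_pos"]
    return T@d["mount"]
def rays(d,uv,o=None):
    s=slopes(d,uv);E=ext(d,o)
    v=np.c_[s[:,0],-s[:,1],-np.ones(len(s))]
    return E[:3,3],v@E[:3,:3].T
def cloud(d,o=None):
    v,u=np.mgrid[0:400,0:640]
    c,r=rays(d,np.c_[u.ravel(),v.ravel()],o)
    P=c+r*d["range_z"].reshape(-1,1); P[d["range_z"].ravel()==0]=np.nan
    return P.reshape(400,640,3)
def plane(d,uv,z,o=None):
    c,r=rays(d,uv,o); t=(z-c[2])/r[:,2]; return c+r*t[:,None]
def proj(d,P,o=None):
    E=np.linalg.inv(ext(d,o)); P=np.atleast_2d(P)
    p=P@E[:3,:3].T+E[:3,3]; s=np.c_[p[:,0],-p[:,1]]/(-p[:,2:])
    s=s*(1+d["k1"]*(s**2).sum(1,keepdims=True)); K=intr(d)
    return s*K[0,0]+K[:2,2]
E
python3 - <<'E'
from h import *
import pickle
D={}
for c in ["side","top"]:
    d=arm.read_camera(c); D[c]=d
    for t in ["post_mid","camera_head","shoe","vial_a","plunger","catch"]:
        for r in arm.cut_out(c,t):
            m=r["mask"]; P=cloud(d)[m]; P=P[~np.isnan(P[:,0])]
            print(c,t,round(r["confidence"],2),(np.array(r["rect"])*[640,400,640,400]).round(0),m.sum(),np.median(P,0).round(3),P.min(0).round(3),P.max(0).round(3))
pickle.dump(D,open("d0.pkl","wb"))
a=D["side"]["color"][220:370,220:400,::-1]
cv2.imwrite("pics/side1.png",cv2.resize(a,None,fx=4,fy=4,interpolation=cv2.INTER_CUBIC))
a=D["top"]["color"][140:270,300:500,::-1]
cv2.imwrite("pics/top1.png",cv2.resize(a,None,fx=4,fy=4,interpolation=cv2.INTER_CUBIC))
E
```

```text
side post_mid 0.59 [291. 246. 330. 333.] 1684 [ 0.527 -0.36   0.208] [ 0.478 -0.415 -0.004] [ 0.574 -0.093  0.244]
side post_mid 0.57 [236. 293. 268. 355.] 882 [ 0.397 -0.43   0.142] [ 0.368 -0.449  0.001] [ 0.441 -0.397  0.172]
side camera_head 0.69 [240. 296. 268. 319.] 511 [ 0.409 -0.422  0.159] [ 0.335 -0.44  -0.005] [ 0.443 -0.268  0.172]
side camera_head 0.55 [295. 246. 329. 291.] 996 [ 0.539 -0.377  0.227] [ 0.498 -0.415 -0.005] [ 0.577 -0.093  0.244]
side shoe 0.92 [300. 229. 365. 279.] 1425 [ 0.588 -0.12   0.006] [ 0.496 -0.399 -0.005] [ 0.67  -0.001  0.238]
side vial_a 0.67 [367. 300. 376. 318.] 134 [ 0.686 -0.341  0.032] [ 0.677 -0.346 -0.001] [ 0.701 -0.292  0.051]
side vial_a 0.65 [373. 321. 380. 341.] 143 [ 0.684 -0.403  0.041] [ 0.675 -0.408  0.005] [ 0.695 -0.386  0.055]
side catch 0.7 [293. 250. 330. 332.] 1645 [ 0.527 -0.361  0.208] [ 0.487 -0.415 -0.004] [ 0.572 -0.191  0.244]
side catch 0.26 [293. 245. 329. 287.] 967 [ 0.538 -0.378  0.228] [ 0.498 -0.415 -0.003] [ 0.577 -0.093  0.244]
top post_mid 0.93 [409. 181. 450. 215.] 715 [ 0.529 -0.349  0.219] [ 0.488 -0.47
[... 235 characters left out ...]
07] [ 0.594 -0.328  0.25 ]
top camera_head 0.63 [442. 227. 457. 244.] 225 [ 0.409 -0.411  0.163] [ 0.384 -0.48  -0.005] [ 0.441 -0.392  0.176]
top camera_head 0.53 [407. 184. 448. 214.] 604 [ 0.527 -0.348  0.224] [ 0.495 -0.431 -0.006] [ 0.588 -0.311  0.25 ]
top camera_head 0.5 [426. 152. 436. 155.] 53 [ 0.685 -0.395  0.05 ] [ 0.677 -0.409 -0.006] [ 0.702 -0.388  0.064]
top shoe 0.8 [323. 166. 380. 215.] 1493 [ 0.578 -0.106  0.008] [ 0.497 -0.22  -0.009] [ 0.669 -0.013  0.032]
top vial_a 0.61 [412. 155. 419. 161.] 33 [ 0.688 -0.334  0.044] [ 0.679 -0.344  0.012] [ 0.696 -0.327  0.056]
top vial_a 0.5 [428. 155. 435. 160.] 33 [ 0.684 -0.394  0.051] [ 0.678 -0.403  0.011] [ 0.692 -0.388  0.064]
```

View pics/side1.png

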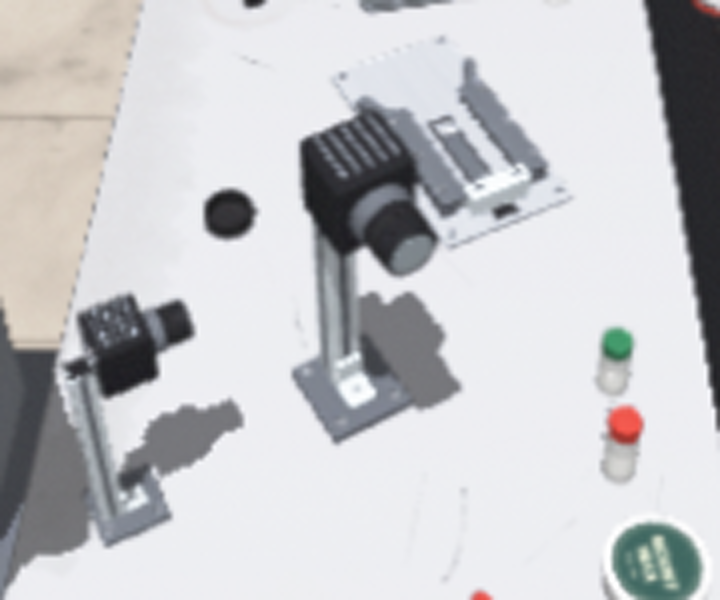

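View pics/top1.png

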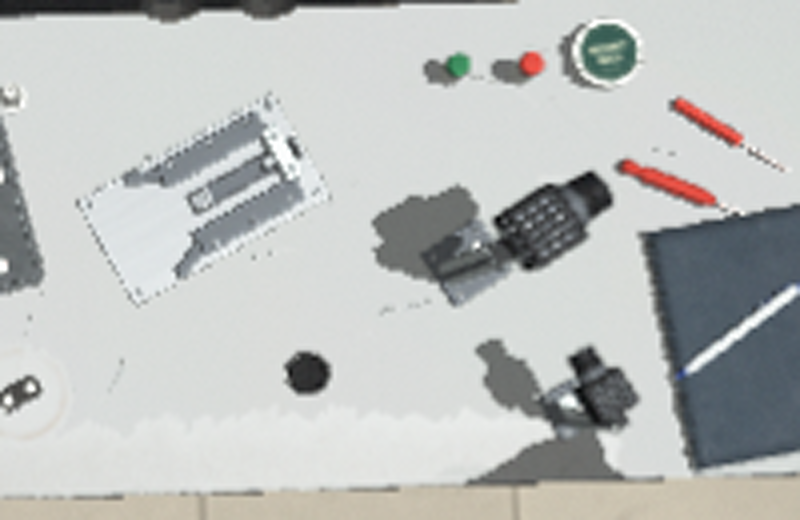

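```bash
cat >> h.py <<'E'
from scipy.optimize import least_squares
def fit2d(model,obs):
    # obs: list of (d,o,uv Nx2, idx) ; model Nx3 ; returns x,y,yaw
    def tr(p): 
        c,s=np.cos(p[2]),np.sin(p[2]); Rm=np.array([[c,-s,0],[s,c,0],[0,0,1]])
        return model@Rm.T+[p[0],p[1],0]
    def res(p):
        M=tr(p); return np.concatenate([(proj(d,M[i],o)-uv).ravel()/1.0 for d,o,uv,i in obs])
    best=None
    for y0 in np.arange(-3,3,0.7):
        r=least_squares(res,[0.55,-0.2,y0])
        if best is None or r.cost<best.cost: best=r
    p=best.x.copy(); p[2]=(p[2]+np.pi)%(2*np.pi)-np.pi
    return p,best.fun.reshape(-1,2)
SHOE=np.array([[-.086,.052,.006],[-.086,-.052,.006],[.110,-.052,.006],[.110,.052,.006]])
E
python3 - <<'E'
from h import *
import pickle
D=pickle.load(open("d0.pkl","rb"))
t=(np.array([[80,203],[270,93],[330,197],[138,305]])+.5)/4-.5+[300,140]
s=(np.array([[333,77],[443,37],[572,196],[450,247]])+.5)/4-.5+[220,220]
print(plane(D["top"],t,.006).round(4)); print(plane(D["side"],s,.006).round(4))
# top: TL=open end upper? open end corners: t0 (left), t3 (bottom); x dir to upper right
it=[1,2,3,0]
for perm in ([0,3,2,1],[1,2,3,0]):
    for obs in ([(D["top"],None,t,perm)],):
        p,f=fit2d(SHOE,obs); print(perm,p,f.round(1).tolist())
# side: s0,s1 = open end; s2,s3 = far end
p,f=fit2d(SHOE,[(D["side"],None,s,[1,0,3,2])]); print("side",p,f.round(1).tolist())
# stand column estimates from depth at low height; camera box
for c in D:
    P=cloud(D[c]); 
    m=(abs(P[...,0]-.53)<.08)&(abs(P[...,1]+.36)<.08)
    Q=P[m]
    for lo,hi in ((.005,.014),(.02,.1),(.1,.18),(.18,.26)):
        q=Q[(Q[:,2]>lo)&(Q[:,2]<hi)]
        if len(q): print(c,lo,hi,len(q),q[:,:2].mean(0).round(3),q.min(0).round(3),q.max(0).round(3))
E
```

```text
[[ 0.5851 -0.0086  0.006 ]
 [ 0.6768 -0.1781  0.006 ]
 [ 0.5834 -0.2268  0.006 ]
 [ 0.4944 -0.0563  0.006 ]]
[[ 0.4958 -0.0568  0.006 ]
 [ 0.5827 -0.0092  0.006 ]
 [ 0.6741 -0.1799  0.006 ]
 [ 0.5857 -0.2274  0.006 ]]
[0, 3, 2, 1] [ 0.57933416 -0.10683209 -1.08366638] [[-0.6, 0.0], [0.4, -0.0], [0.4, -0.4], [-0.3, 0.4]]
[1, 2, 3, 0] [ 0.57990945 -0.10666295 -1.08587653] [[14.1, 25.7], [15.4, 25.5], [-14.5, -26.1], [-15.1, -25.7]]
side [ 0.57890713 -0.10723732 -1.08194684] [[-1.0, -0.2], [0.5, -0.5], [0.8, 0.0], [-0.4, 0.4]]
side 0.005 0.014 369 [ 0.523 -0.347] [ 0.451 -0.38   0.005] [ 0.559 -0.305  0.014]
side 0.02 0.1 215 [ 0.516 -0.337] [ 0.502 -0.344  0.02 ] [ 0.528 -0.326  0.1  ]
side 0.1 0.18 111 [ 0.513 -0.337] [ 0.502 -0.344  0.1  ] [ 0.528 -0.326  0.149]
side 0.18 0.26 969 [ 0.538 -0.377] [ 0.501 -0.415  0.185] [ 0.574 -0.329  0.244]
top 0.005 0.014 285 [ 0.52  -0.344] [ 0.451 -0.44   0.005] [ 0.609 -0.28   0.014]
top 0.02 0.1 35 [ 0.512 -0.323] [ 0.488 -0.328  0.021] [ 0.53  -0.309  0.096]
top 0.1 0.18 36 [ 0.512 -0.324] [ 0.502 -0.334  0.102] [ 0.528 -0.318  0.173]
top 0.18 0.26 467 [ 0.534 -0.36 ] [ 0.501 -0.412  0.181] [ 0.573 -0.318  0.25 ]
```

```bash
cat >> h.py <<'E'
FOOT=np.array([[-.016,.028,.009],[-.016,-.028,.009],[.044,-.028,.009],[.044,.028,.009]])
def tool_rot(yaw,tilt,flip=1):
    f=np.array([np.cos(yaw),np.sin(yaw),0]); l=np.array([-np.sin(yaw),np.cos(yaw),0])
    y=np.sin(tilt)*f-np.cos(tilt)*np.array([0,0,1.]); x=flip*l
    return np.c_[x,y,np.cross(x,y)]
def grasp(xy,z,yaw,tilt,flip=1,back=0.0):
    """TCP pose with grasp point at xy,z"""
    M=tool_rot(yaw,tilt,flip)
    return np.r_[xy,z]+M[:,1]*(arm.grip_point_offset-back), R.from_matrix(M).as_rotvec()
E
python3 - <<'E'
from h import *
import pickle
D=pickle.load(open("d0.pkl","rb"))
s=(np.array([[292,375],[335,440],[412,402]])+.5)/4-.5+[220,220]
t=(np.array([[422,252],[457,305],[475,222]])+.5)/4-.5+[300,140]
ps=[]
for d,uv,i in ((D["side"],s,[1,2,3]),(D["side"],s,[0,1,2]),(D["top"],t,[0,1,3]) ,(D["top"],t,[1,0,2])):
    p,f=fit2d(FOOT,[(d,None,uv,i)]); print(p,abs(f).max())
a=proj(D["side"],np.array([[.516,-.337,.12]]));print(a)
for yaw,xy in ((-1.05,(.516,-.335)),(-1.083,(.579-.064*np.cos(1.083),-.107+.064*np.sin(1.083))),(-1.083,(.579+.036*np.cos(1.083),-.107-.036*np.sin(1.083)))):
  for fl in (1,-1):
    for tl in (30,40,45,50):
      for z in (.05,.155):
        p,r=grasp(np.array(xy),z,yaw,np.radians(tl),fl)
        q=arm.solve_ik(p,r); print(xy,fl,tl,z,None if q is None else np.round(q,2))
E
```

```text
[ 0.51434536 -0.33204794 -1.01482262] 0.7351422526522242
[ 0.51100253 -0.35136493  0.52970572] 1.1278989440583018
[ 0.51508962 -0.33067367 -1.03686201] 1.2621491406152074
[ 0.51732261 -0.32295538  0.48347727] 14.8924214486658
[[303.80462835 285.55841919]]
(0.516, -0.335) 1 30 0.05 [ 0.21  0.57  0.2   2.09  1.24  0.23 -0.31]
(0.516, -0.335) 1 30 0.155 [ 0.54  0.37 -0.19  2.05  0.95  0.48  0.09]
(0.516, -0.335) 1 40 0.05 [-0.04  0.64  0.43  2.18  2.12  0.27 -1.3 ]
(0.516, -0.335) 1 40 0.155 [ 0.39  0.37 -0.08  2.14  1.45  0.47 -0.45]
(0.516, -0.335) 1 45 0.05 [ 0.02  0.65  0.33  2.21  2.17  0.43 -1.37]
(0.516, -0.335) 1 45 0.155 [ 0.31  0.38 -0.02  2.19  1.68  0.51 -0.7 ]
(0.516, -0.335) 1 50 0.05 [ 0.06  0.67  0.24  2.23  2.21  0.59 -1.42]
(0.516, -0.335) 1 50 0.155 [ 0.17  0.41  0.11  2.23  1.86  0.56 -0.94]
(0.516, -0.335) -1 30 0.05 [ 0.69  0.59 -0.37  2.08  1.49  0.5   2.72]
(0.516, -0.335) -1 30 0.155 [-0.1   0.42  0.57  2.07  0.31  0.31 -2.51]
(0.516, -0.335) -1 40 0.05 [0.03 0.62 0.34 2.17 2.04 0.31 1.94]
(0.516, -0.335) -1 40 0.155 [ 0.64  0.39 -0.37  2.14  1.5   0.57  2.69]
(
[... 3504 characters left out ...]
p.float64(-0.13880124155777615)) -1 40 0.05 [-0.9   1.03  1.06  2.07 -0.78  0.25 -2.16]
(np.float64(0.5958724934548504), np.float64(-0.13880124155777615)) -1 40 0.155 [ 0.73  0.73 -1.09  2.    1.52  1.27  2.51]
(np.float64(0.5958724934548504), np.float64(-0.13880124155777615)) -1 45 0.05 [ 0.01  0.67 -0.19  2.05  1.52  0.84  2.18]
(np.float64(0.5958724934548504), np.float64(-0.13880124155777615)) -1 45 0.155 [ 0.58  0.65 -0.91  2.03  1.53  1.21  2.42]
(np.float64(0.5958724934548504), np.float64(-0.13880124155777615)) -1 50 0.05 [-0.32  0.71  0.17  2.07  1.5   0.72  2.06]
(np.float64(0.5958724934548504), np.float64(-0.13880124155777615)) -1 50 0.155 [ 0.28  0.55 -0.55  2.05  1.5   1.09  2.33]
```

Run:
```python
from h import *
import pickle
o=arm.get_obs()
arm.movel([0.255,-0.57,0.40],feed=0.25)
M=tool_rot(-1.06,0.0,1); rv=R.from_matrix(M).as_rotvec()
p=[0.53,-0.16,0.32]
print(arm.solve_ik(p,rv))
arm.move_to(p,rv)
o=arm.get_obs(); d=arm.read_camera("wrist")
print(o["time"],o["eef_pos"],o["force"])
pickle.dump((o,d),open("w1.pkl","wb"))
cv2.imwrite("pics/w1.png",d["color"][:,:,::-1])
for t in ["shoe","post_mid"]:
    for r in arm.spot_in("wrist",t): print(t,r["confidence"],np.array(r["rect"])*[640,400,640,400])
```

```text
[ 0.697081    0.25686414 -0.5536891   1.66646903  0.14085335  1.2582359
  0.62542265]
3.4917 [ 0.52982103 -0.16129335  0.32000911] [-0.18005907  0.72660977 -0.23826418]
shoe 0.74 [328.     86.6   397.376 215.2  ]
post_mid 0.74 [118.976 245.32  190.912 303.6  ]
post_mid 0.73 [219.904 235.88  283.2   348.32 ]
post_mid 0.23 [229.12 316.88 261.12 346.  ]
```

View pics/w1.png

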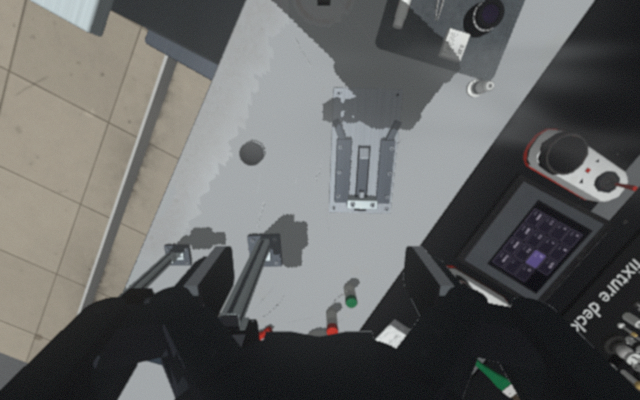

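```bash
python3 - <<'E'
from h import *
import pickle
o,d=pickle.load(open("w1.pkl","rb"))
# overlay predictions
def tr(m,p):
    c,s=np.cos(p[2]),np.sin(p[2]); return m@np.array([[c,-s,0],[s,c,0],[0,0,1]]).T+[p[0],p[1],0]
S=8
def crop(x0,y0,x1,y1,name,polys):
    a=cv2.resize(d["color"][y0:y1,x0:x1,::-1],None,fx=S,fy=S,interpolation=cv2.INTER_CUBIC)
    b=a.copy()
    for q in polys:
        q=((proj(d,q,o)-[x0,y0]+.5)*S-.5).round().astype(int)
        cv2.polylines(b,[q.reshape(-1,1,2)],True,(0,0,255),1)
    cv2.imwrite(name,np.hstack([a,b])[:600,:]) if a.shape[1]<=400 else cv2.imwrite(name,b)
ps=(.579,-.107,-1.083)
rails=[np.array([[-.012,y,.022],[.088,y,.022]]) for y in (-.022,.022)]
crop(320,80,405,220,"pics/shoe_w.png",[tr(SHOE,ps)]+[tr(r,ps) for r in rails])
S=8
crop(225,225,295,285,"pics/foot_w.png",[tr(FOOT,(.5147,-.3315,-1.025))])
E
python3 -c "
import cv2
for n in ('shoe_w','foot_w'):
    a=cv2.imread('pics/%s.png'%n);print(a.shape)
a=cv2.imread('pics/shoe_w.png');cv2.imwrite('pics/shoe_w2.png',cv2.resize(a,None,fx=.535,fy=.535,interpolation=cv2.INTER_AREA))
"
```

```text
(1120, 680, 3)
(480, 560, 3)
```

View pics/shoe_w2.png

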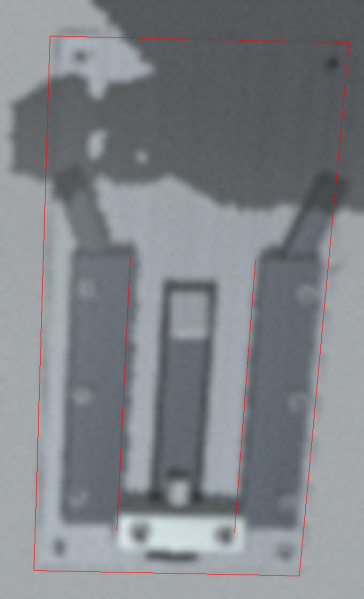

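View pics/foot_w.png

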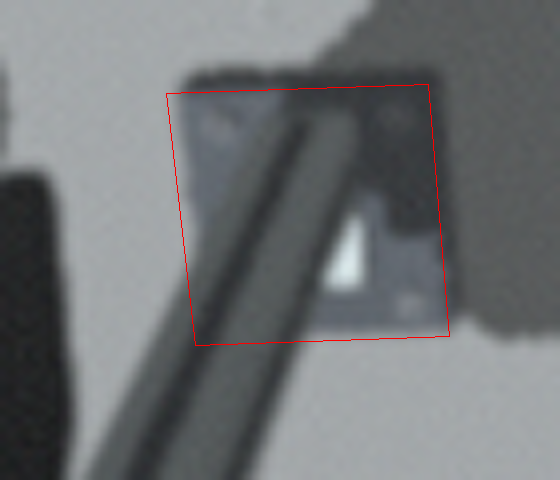

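Run:
```python
from h import *
import pickle
c,s=np.cos(-1.083),np.sin(-1.083)
M=tool_rot(-1.083,0.0,1); rv=R.from_matrix(M).as_rotvec()
p=[.579+.06*c,-.107+.06*s,.17]
arm.movel(p,feed=0.2,attitude=rv)
o=arm.get_obs(); d=arm.read_camera("wrist")
print(o["time"],o["eef_pos"],np.abs(o["qd"]).max())
pickle.dump((o,d),open("w2.pkl","wb"))
cv2.imwrite("pics/w2.png",d["color"][:,:,::-1])
uv=proj(d,np.array([[.579,-.107,.006]]),o);print(uv)
```

```text
4.6333 [ 0.6073086  -0.16006989  0.1709996 ] 0.014399281089055763
[[317.91754995 125.85335773]]
```

View pics/w2.png

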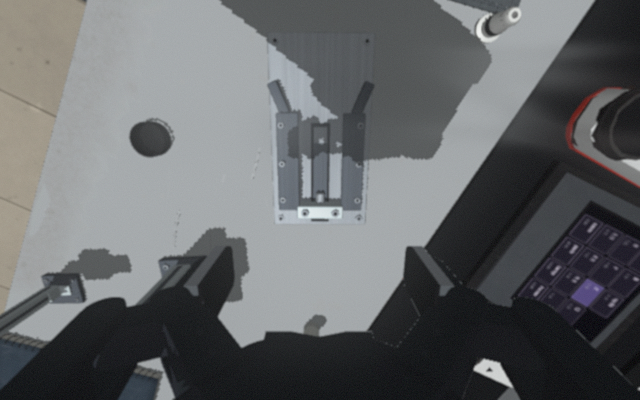

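```bash
cat >> h.py <<'E'
def tr(m,p):
    c,s=np.cos(p[2]),np.sin(p[2]); return m@np.array([[c,-s,0],[s,c,0],[0,0,1]]).T+[p[0],p[1],0]
def crop(d,o,box,S,name,polys=()):
    x0,y0,x1,y1=box
    b=cv2.resize(d["color"][y0:y1,x0:x1,::-1],None,fx=S,fy=S,interpolation=cv2.INTER_CUBIC)
    for q in polys:
        q=((proj(d,q,o)-[x0,y0]+.5)*S-.5).round().astype(int)
        cv2.polylines(b,[q.reshape(-1,1,2)],True,(0,0,255),1)
    cv2.imwrite(name,b)
E
python3 - <<'E'
from h import *
import pickle
o,d=pickle.load(open("w2.pkl","rb"))
g=cv2.cvtColor(d["color"],cv2.COLOR_RGB2GRAY)
crop(d,o,(255,130,385,230),6,"pics/c1.png")
crop(d,o,(255,25,385,125),6,"pics/c2.png")
for r in (150,165,180): print(r,g[r,265:380].tolist())
E
```

```text
150 [167, 166, 165, 164, 166, 160, 153, 163, 171, 177, 178, 161, 130, 115, 119, 118, 120, 119, 117, 114, 120, 119, 112, 95, 85, 82, 85, 85, 84, 84, 82, 79, 81, 84, 95, 102, 103, 100, 98, 97, 99, 97, 98, 98, 98, 93, 76, 66, 73, 74, 77, 75, 74, 77, 75, 75, 72, 73, 74, 73, 73, 70, 67, 64, 74, 91, 94, 90, 93, 92, 91, 93, 92, 95, 93, 91, 85, 74, 70, 68, 70, 70, 70, 70, 66, 67, 70, 66, 70, 68, 67, 66, 65, 67, 67, 67, 66, 67, 74, 86, 89, 92, 89, 87, 88, 90, 91, 92, 93, 92, 92, 92, 92, 91, 94]
165 [167, 169, 166, 167, 169, 167, 165, 164, 173, 180, 183, 169, 140, 130, 150, 160, 149, 150, 154, 139, 120, 116, 117, 116, 115, 113, 112, 112, 113, 113, 114, 115, 109, 94, 88, 95, 115, 148, 171, 176, 176, 173, 176, 176, 177, 155, 107, 80, 91, 108, 108, 113, 109, 109, 111, 109, 109, 106, 105, 109, 108, 101, 82, 82, 117, 157, 171, 168, 169, 170, 171, 169, 171, 173, 169, 161, 137, 108, 102, 107, 107, 107, 106, 105, 104, 108, 104, 106, 102, 102, 118, 137, 132, 107, 98, 102, 93, 85, 104, 139, 160, 162, 150, 146, 157, 164, 165, 166, 166, 166, 164, 166, 166, 165, 166]
180 [168, 169, 168, 170, 168, 168, 164, 160, 167, 179, 186, 185, 169, 129, 110, 114, 114, 115, 116, 115, 110, 115, 113, 114, 111, 111, 111, 108, 108, 113, 111, 110, 108, 95, 87, 89, 97, 130, 166, 181, 179, 175, 179, 179, 176, 157, 105, 74, 90, 105, 109, 108, 108, 107, 108, 109, 109, 104, 106, 111, 106, 97, 78, 86, 131, 162, 172, 171, 174, 173, 175, 173, 177, 175, 173, 155, 117, 100, 101, 110, 108, 108, 105, 105, 105, 104, 106, 103, 102, 104, 102, 102, 104, 102, 103, 103, 102, 123, 152, 167, 166, 158, 148, 159, 167, 168, 167, 169, 167, 166, 165, 169, 167, 168, 167]
```

View pics/c1.png

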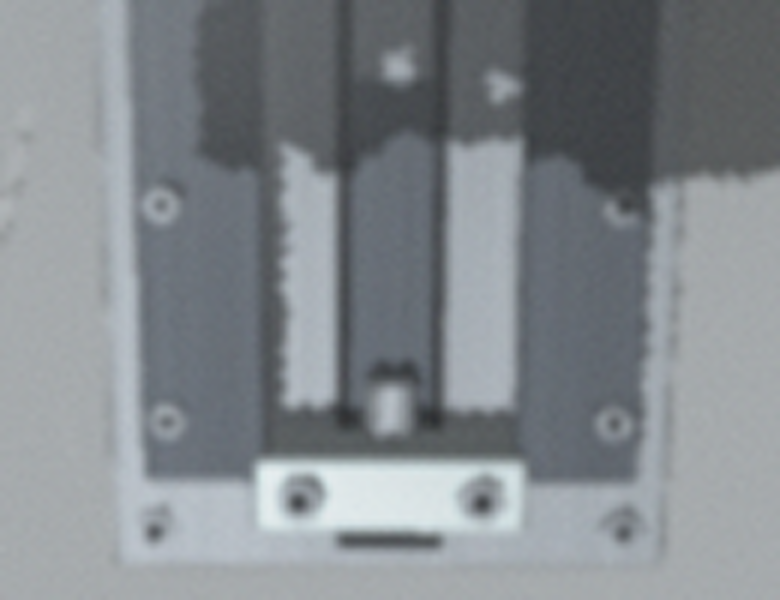

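View pics/c2.png

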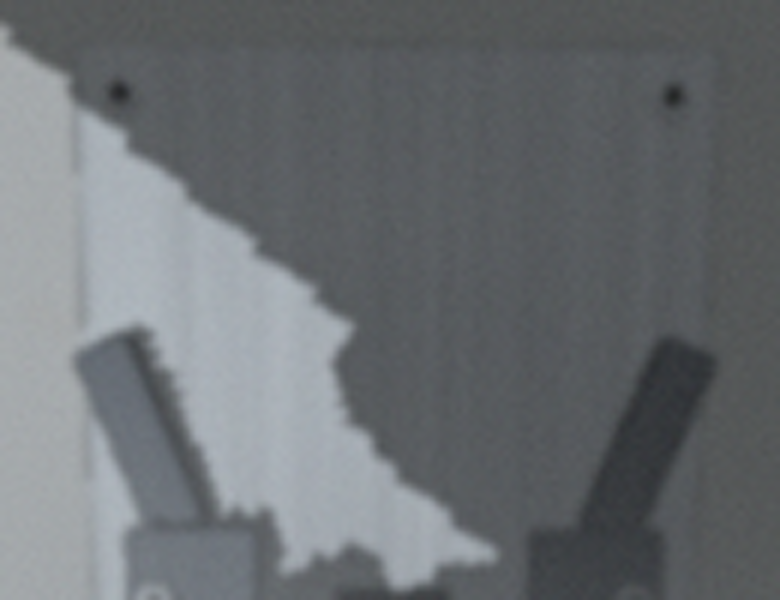

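```bash
cat >> h.py <<'E'
SH8=np.vstack([SHOE,[[-.012,-.022,.022],[-.012,.022,.022],[.088,-.022,.022],[.088,.022,.022]]])
E
python3 - <<'E'
from h import *
import pickle
o,d=pickle.load(open("w2.pkl","rb"))
c1=lambda u,v:((u+.5)/6-.5+255,(v+.5)/6-.5+130)
c2=lambda u,v:((u+.5)/6-.5+255,(v+.5)/6-.5+25)
uv=np.array([c2(716,48),c2(77,48),c1(122,563),c1(660,563),c2(258,528),c2(528,528),c1(261,480),c1(522,480)])
p,f=fit2d(SH8,[(d,o,uv,list(range(8)))]);print(p.round(4));print(f.round(2).tolist())
p2,f2=fit2d(SH8,[(d,o,uv[:4],list(range(4)))]);print(p2.round(4));print(f2.round(2).tolist())
# stop block: front face x? top z guess
q=plane(d,np.array([c1(258,495),c1(522,495),c1(390,460),c1(390,400),c1(390,435)]),.02,o)
cc,ss=np.cos(p[2]),np.sin(p[2])
dl=q[:,:2]-p[:2]; print(np.c_[dl@[cc,ss],dl@[-ss,cc]].round(4))
P=cloud(d,o); 
for u,v in (c1(390,495),c1(300,475),c1(590,300),c1(480,300),c1(180,300)): print(P[int(round(v)),int(round(u))].round(4))
E
```

```text
[ 0.5805 -0.105  -1.0857]
[[1.13, -0.86], [-1.51, -1.18], [-0.73, 0.76], [0.67, 0.95], [0.03, -0.16], [0.35, -0.04], [1.18, 0.73], [-1.1, 0.82]]
[ 0.5808 -0.1052 -1.0857]
[[1.24, -0.52], [-1.37, -0.84], [-0.61, 1.0], [0.76, 1.18]]
[[ 0.0907 -0.024 ]
 [ 0.0906  0.0234]
 [ 0.084  -0.0003]
 [ 0.0729 -0.0004]
 [ 0.0794 -0.0003]]
[ 0.6218 -0.1831  0.0264]
[ 0.6064 -0.1878  0.0256]
[ 0.6363 -0.1375  0.0222]
[ 0.6224 -0.149   0.0053]
[ 0.5741 -0.1703  0.023 ]
```

Run:
```python
from h import *
import pickle
p,r=grasp(np.array([.5155,-.3315]),.055,-1.03,np.radians(45),1,back=.15)
arm.movel(p,feed=0.2,attitude=r)
o=arm.get_obs(); d=arm.read_camera("wrist")
print(o["time"],o["eef_pos"],p,np.abs(o["qd"]).max())
pickle.dump((o,d),open("w3.pkl","wb"))
cv2.imwrite("pics/w3.png",d["color"][:,:,::-1])
col=lambda y:tr(np.array([[-.01,y,.02],[-.01,y,.18]]),(.5155,-.3315,-1.03))
crop(d,o,(230,60,420,210),4,"pics/c3.png",[tr(FOOT,(.5155,-.3315,-1.03)),col(.01),col(-.01)])
```

```text
6.5917 [ 0.46792144 -0.25186362  0.14810195] [ 0.46770261 -0.25190569  0.14784312] 0.003037744187940607
```

View pics/w3.png

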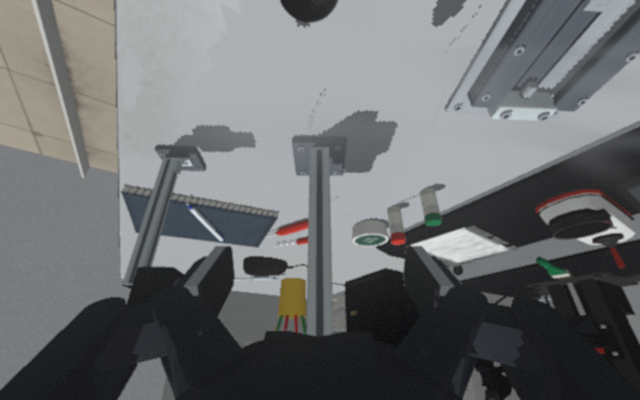

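View pics/c3.png

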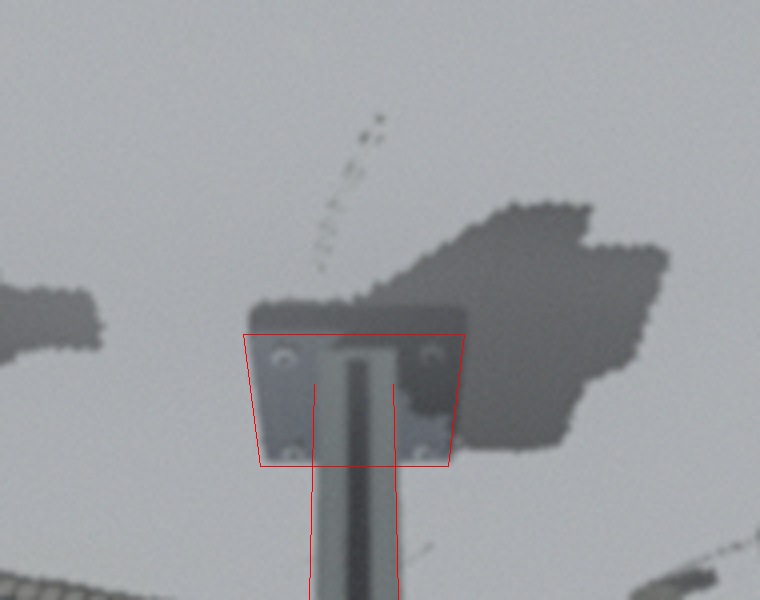

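Run:
```python
from h import *
import pickle
p,r=grasp(np.array([.5163,-.331]),.055,-1.03,np.radians(45),1)
arm.movel(p,feed=0.12)
o=arm.get_obs(); print(o["time"],o["eef_pos"]-p,o["force"])
arm.gripper_to(0.0)
o=arm.get_obs(); d=arm.read_camera("wrist"); print(o["time"],o["gripper_width"],o["force"],o["torque"])
pickle.dump((o,d),open("w4.pkl","wb"))
cv2.imwrite("pics/w4.png",d["color"][:,:,::-1])
d=arm.read_camera("side");cv2.imwrite("pics/s4.png",cv2.resize(d["color"][190:360,220:420,::-1],None,fx=3.5,fy=3.5,interpolation=cv2.INTER_CUBIC))
```

```text
8.0417 [8.75928929e-05 3.25305735e-04 4.20431167e-04] [ 0.13698114  0.31062909 -0.45523403]
8.6583 0.019014890875954763 [-2.13920675  2.65223167  5.05745166] [0.46139181 0.26679676 0.01169605]
```

View pics/w4.png

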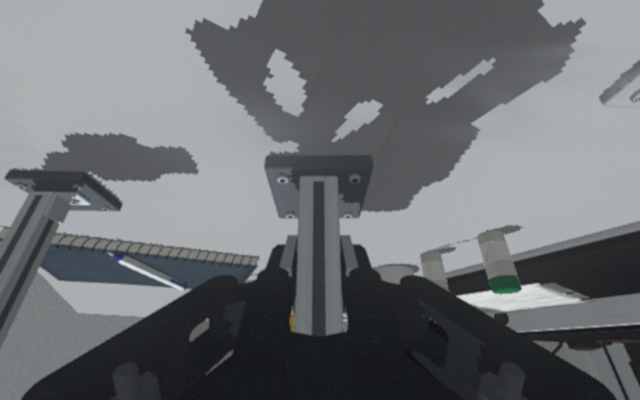

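View pics/s4.png

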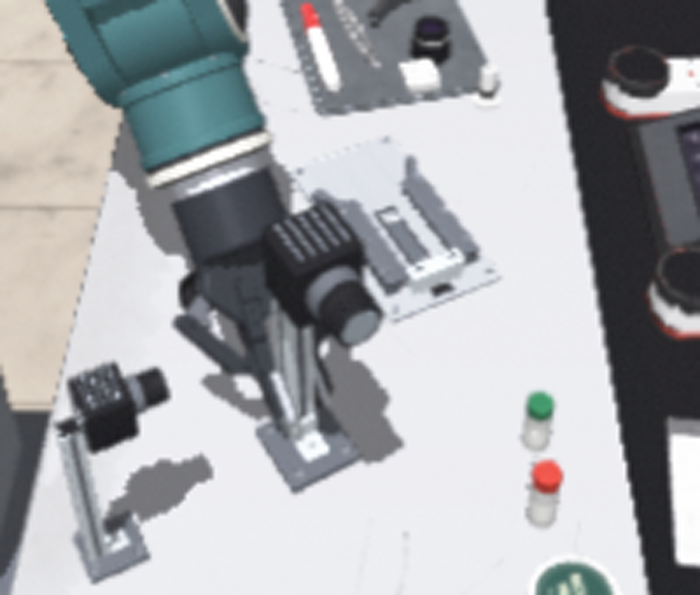

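Run:
```python
from h import *
import pickle
o,d=pickle.load(open("w4.pkl","rb"))
g=cv2.GaussianBlur(cv2.cvtColor(d["color"],cv2.COLOR_RGB2GRAY),(3,3),0).astype(float)
for r in range(185,320,12):
    print(r,g[r,285:355:1].astype(int).tolist())
M=ext(d,o)
T=np.eye(4);T[:3,:3]=R.from_rotvec(o["eef_rot"]).as_matrix();T[:3,3]=o["eef_pos"]
# predicted column centre (tool x=0 plane), back face, at heights
gp=o["eef_pos"]-T[:3,1]*arm.grip_point_offset
f=np.array([np.cos(-1.03),np.sin(-1.03),0])
l=np.array([-np.sin(-1.03),np.cos(-1.03),0])
for h in (-.04,-.02,0,.02,.04,.06):
    a=gp-f*.01+[0,0,h]
    print(h,proj(d,a+l*.01,o).round(1),proj(d,a-l*.01,o).round(1))
```

```text
185 [99, 99, 99, 99, 99, 98, 98, 97, 93, 85, 75, 67, 62, 67, 82, 99, 108, 111, 111, 111, 111, 111, 112, 112, 111, 111, 108, 100, 84, 67, 59, 57, 57, 57, 56, 56, 56, 59, 72, 90, 103, 108, 110, 111, 111, 111, 113, 114, 113, 112, 110, 106, 94, 75, 60, 54, 53, 53, 54, 54, 54, 54, 54, 53, 54, 54, 54, 55, 55, 55]
197 [98, 97, 97, 98, 98, 99, 100, 100, 99, 98, 96, 95, 96, 98, 102, 107, 110, 111, 111, 112, 113, 113, 112, 111, 110, 110, 108, 99, 81, 64, 56, 55, 56, 57, 57, 56, 55, 58, 69, 86, 100, 107, 110, 111, 111, 111, 113, 114, 115, 114, 112, 109, 104, 99, 95, 93, 90, 82, 71, 60, 54, 53, 54, 55, 55, 55, 54, 54, 54, 54]
209 [100, 99, 98, 97, 97, 97, 97, 96, 95, 97, 98, 97, 96, 98, 104, 109, 110, 110, 111, 112, 113, 112, 112, 111, 111, 111, 109, 97, 78, 62, 56, 56, 56, 56, 56, 56, 56, 59, 69, 86, 100, 108, 110, 111, 112, 112, 113, 114, 114, 113, 113, 111, 108, 103, 99, 96, 96, 97, 97, 98, 98, 97, 97, 96, 96, 97, 97, 98, 99, 99]
221 [174, 173, 173, 173, 173, 174, 174, 173, 172, 173, 173, 171, 157, 133, 114, 110, 111, 111, 111, 113, 114, 113, 111, 110, 110, 110, 107, 96, 76, 61, 56, 56, 57, 5
[... 2235 characters left out ...]
 53, 52, 53, 53, 55, 66, 85, 101, 109, 110, 111, 111, 111, 112, 113, 113, 114, 114, 113, 112, 111, 107, 96, 75, 52, 38, 35, 33, 30, 30, 32, 31, 31, 30, 31, 32]
317 [29, 29, 28, 34, 52, 76, 94, 100, 103, 106, 106, 106, 108, 110, 110, 111, 112, 112, 112, 112, 111, 109, 109, 109, 109, 106, 94, 73, 56, 50, 51, 52, 53, 52, 52, 53, 53, 53, 55, 63, 80, 98, 108, 110, 110, 111, 112, 112, 113, 113, 114, 113, 113, 112, 110, 107, 104, 104, 110, 125, 135, 122, 84, 48, 31, 28, 29, 29, 29, 29]
-0.04 [[337.4 185.8]] [[298.7 185.8]]
-0.02 [[338.7 221.1]] [[297.3 221.1]]
0 [[340.2 261.7]] [[295.7 261.7]]
0.02 [[342. 309.]] [[293.8 309. ]]
0.04 [[344.1 364.6]] [[291.6 364.6]]
0.06 [[346.6 431. ]] [[289. 431.]]
```

Run:
```python
from h import *
import pickle
o=arm.get_obs(); f0=o["force"]
p=o["eef_pos"].copy()
arm.movel(p+[0,0,.012],feed=0.05)
o=arm.get_obs(); d=arm.read_camera("wrist"); print(o["time"],o["gripper_width"],o["force"]-0,o["torque"])
cv2.imwrite("pics/w5.png",d["color"][:,:,::-1]); pickle.dump((o,d),open("w5.pkl","wb"))
d=arm.read_camera("side");cv2.imwrite("pics/s5.png",cv2.resize(d["color"][190:360,220:420,::-1],None,fx=3.5,fy=3.5,interpolation=cv2.INTER_CUBIC))
```

```text
9.15 0.0190491210653993 [-0.2823698   0.47387426 -4.17045711] [1.24728262 0.74271724 0.02381959]
```

View pics/w5.png

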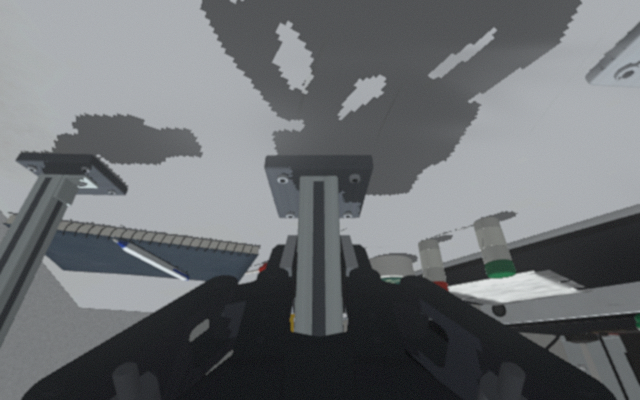

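View pics/s5.png

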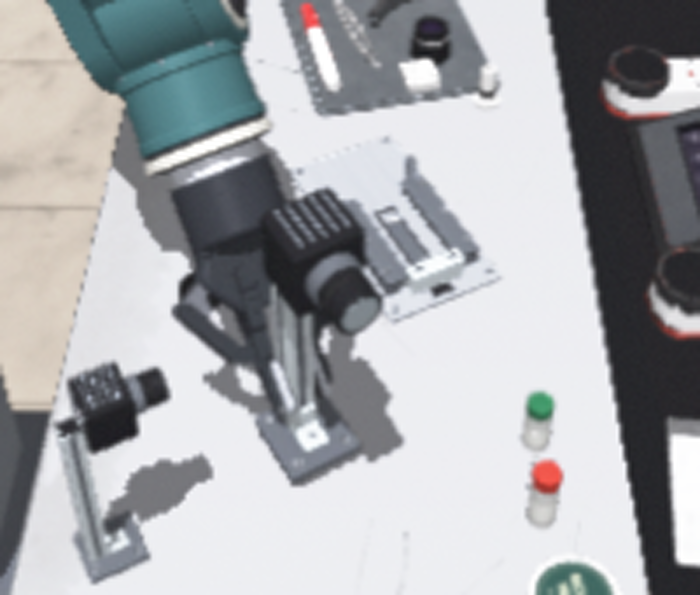

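Run:
```python
from h import *
import pickle
o,d=pickle.load(open("w5.pkl","rb"))
M=R.from_rotvec(o["eef_rot"]).as_matrix()
gp=o["eef_pos"]-M[:,1]*arm.grip_point_offset
F=FOOT.copy(); B=FOOT.copy(); B[:,2]=0
base=gp-[0,0,.055]
polys=[tr(F,(0,0,-1.03))+base,tr(B,(0,0,-1.03))+base]
crop(d,o,(250,140,390,230),5,"pics/c5.png",polys)
for dx in (-.004,0,.004):
    for dz in (-.003,0,.003):
        q=[proj(d,tr(X+[dx,0,dz],(0,0,-1.03))+base,o).round(1)[[0,2]].ravel().tolist() for X in (F,B)]
        print(dx,dz,q)
```

```text
-0.004 -0.003 [[373.9, 160.0, 277.2, 213.0], [372.2, 145.9, 278.0, 201.5]]
-0.004 0 [[374.4, 164.9, 276.9, 217.0], [372.8, 150.5, 277.8, 205.3]]
-0.004 0.003 [[375.0, 169.8, 276.5, 221.0], [373.3, 155.2, 277.5, 209.1]]
0 -0.003 [[372.6, 164.7, 277.9, 215.6], [371.0, 150.8, 278.7, 204.1]]
0 0 [[373.1, 169.5, 277.6, 219.5], [371.5, 155.3, 278.5, 207.9]]
0 0.003 [[373.6, 174.4, 277.3, 223.5], [372.0, 159.9, 278.2, 211.7]]
0.004 -0.003 [[371.3, 169.2, 278.6, 218.0], [369.8, 155.4, 279.4, 206.7]]
0.004 0 [[371.8, 173.9, 278.3, 221.9], [370.3, 159.9, 279.1, 210.4]]
0.004 0.003 [[372.3, 178.8, 278.0, 225.8], [370.8, 164.5, 278.9, 214.2]]
```

View pics/c5.png

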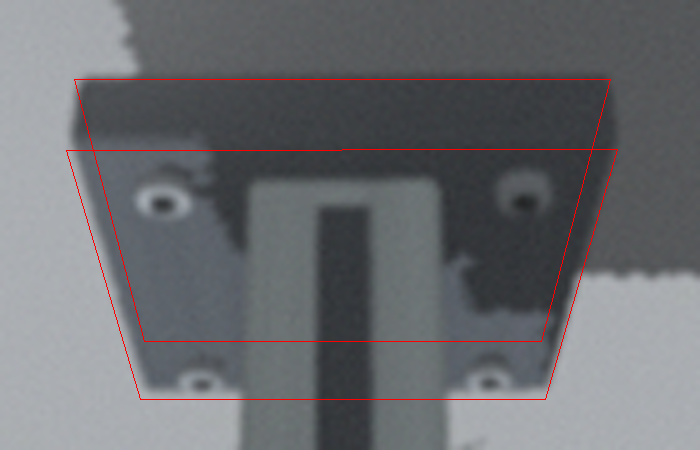

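```bash
cat >> h.py <<'E'
SP=np.array([.5806,-.1051]); SY=-1.0857
SF=np.array([np.cos(SY),np.sin(SY)]); SL=np.array([-np.sin(SY),np.cos(SY)])
def shoe_pose(x,y,z,tilt=45): # grasp point in shoe frame
    return grasp(SP+SF*x+SL*y,z,SY,np.radians(tilt),1)
def fshoe(o): 
    f=o["force"]; return np.array([f[:2]@SF,f[:2]@SL,f[2]])
E
python3 - <<'E'
from h import *
import pickle
o=arm.get_obs(); p=o["eef_pos"].copy()
arm.movel(p+[0,0,.06],feed=0.12)
p,r=shoe_pose(-.062,0,.055+.075)
arm.movel(p,feed=0.14,attitude=r)
p,r=shoe_pose(-.062,0,.055+.006+.015)
arm.movel(p,feed=0.08,attitude=r)
arm.dwell(.2)
o=arm.get_obs(); print(o["time"],o["gripper_width"],fshoe(o),o["torque"],o["eef_pos"]-p)
d=arm.read_camera("wrist")
cv2.imwrite("pics/w6.png",d["color"][:,:,::-1]); pickle.dump((o,d),open("w6.pkl","wb"))
d=arm.read_camera("side");cv2.imwrite("pics/s6.png",cv2.resize(d["color"][170:320,240:440,::-1],None,fx=4,fy=4,interpolation=cv2.INTER_CUBIC))
E
```

```text
13.0917 0.01906206392426456 [-0.36260342  0.43131312 -3.71526149] [1.21636728 0.69405699 0.04101724] [2.37427699e-04 7.36240242e-06 4.97458968e-04]
```

View pics/w6.png

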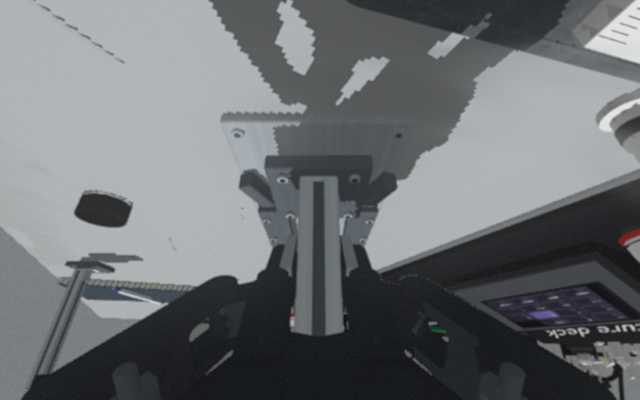

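View pics/s6.png

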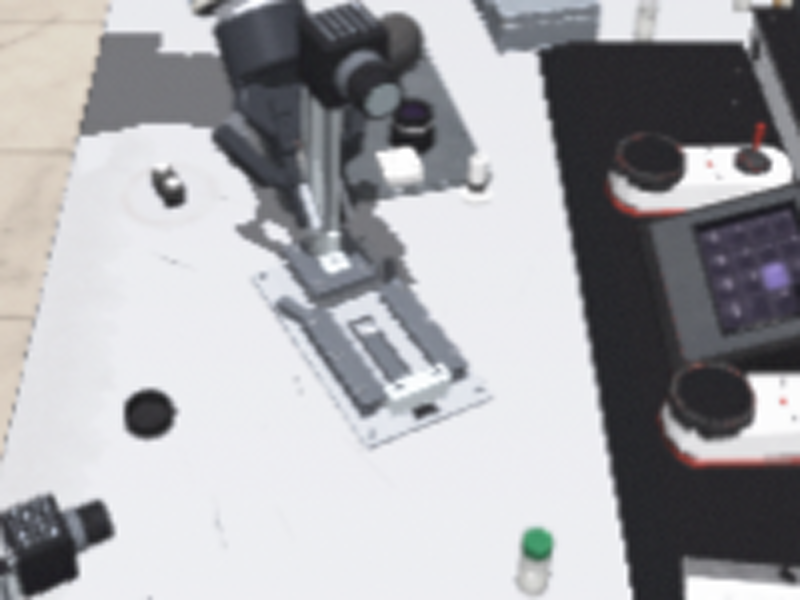

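Run:
```python
from h import *
import pickle
o,d=pickle.load(open("w6.pkl","rb"))
crop(d,o,(210,100,430,250),3.6,"pics/c6.png",[tr(SHOE,(*SP,SY))])
```

```text
(no output)
```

View pics/c6.png

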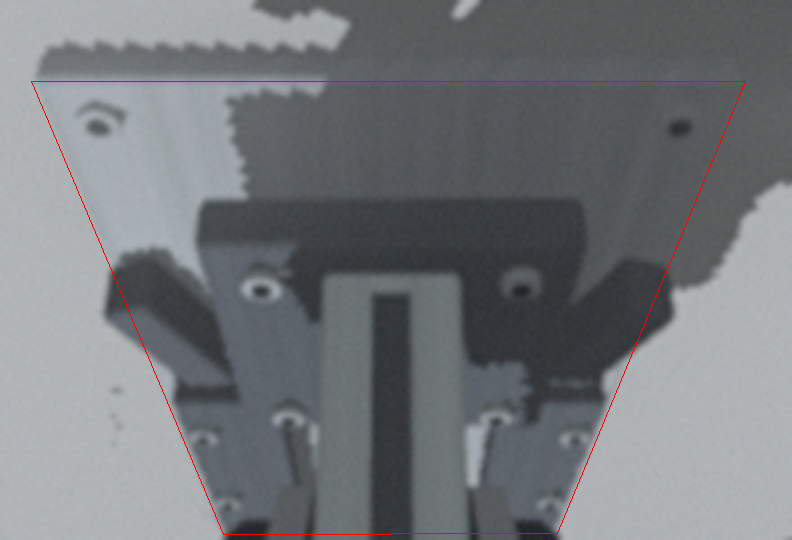

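Run:
```python
from h import *
o=arm.get_obs(); f0=fshoe(o)
z=.055+.006+.015
p,r=shoe_pose(-.062,0,.055+.006+.006); arm.movel(p,feed=0.05,attitude=r)
z=.055+.006+.005
while z>.055:
    p,r=shoe_pose(-.062,0,z); arm.movel(p,feed=0.02,attitude=r)
    o=arm.get_obs(); f=fshoe(o)-f0; print(round(z,4),f.round(2),(o["torque"]).round(2),o["time"])
    if f[2]>2.5: break
    z-=.001
```

```text
0.066 [-0.23  0.06 -0.43] [ 1.23  0.67 -0.06] 13.775
0.065 [-0.36  0.21 -0.68] [1.3  0.68 0.01] 14.025
0.064 [-0.95 -0.19 -0.56] [1.26 0.69 0.01] 14.275
0.063 [ 0.46  0.05 -1.53] [1.26 0.64 0.03] 14.525
0.062 [-0.13  0.91 -0.14] [ 1.3   0.71 -0.  ] 14.775
0.061 [-1.9  -0.57  4.8 ] [ 0.73  0.56 -0.21] 15.025
```

Run:
```python
from h import *
import pickle
arm.gripper_to(0.032); arm.dwell(.3)
o=arm.get_obs(); d=arm.read_camera("wrist"); print(o["time"],o["gripper_width"],fshoe(o),o["torque"])
crop(d,o,(210,100,430,250),3.6,"pics/c7.png"); pickle.dump((o,d),open("w7.pkl","wb"))
d=arm.read_camera("side");cv2.imwrite("pics/s7.png",cv2.resize(d["color"][170:320,240:440,::-1],None,fx=4,fy=4,interpolation=cv2.INTER_CUBIC))
```

```text
15.6083 0.03196865785971849 [-0.27553157 -0.59157163  0.32553982] [ 0.69788282  0.33632479 -0.00828317]
```

View pics/c7.png

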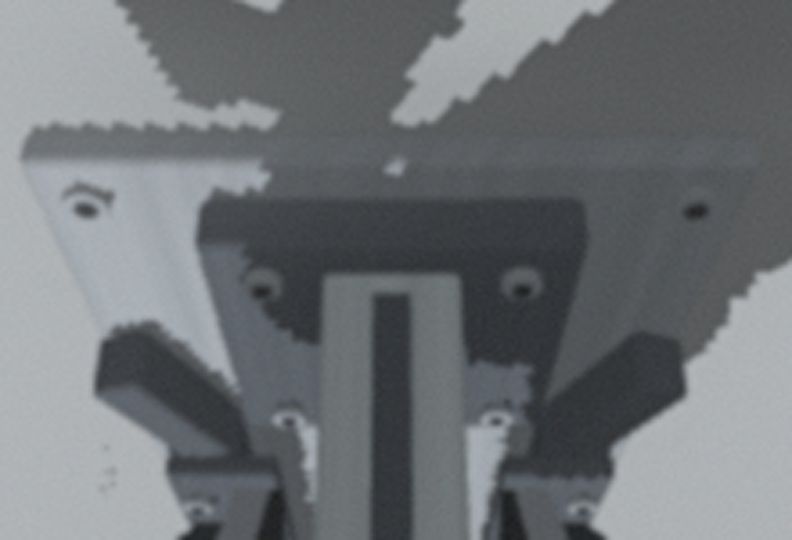

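View pics/s7.png

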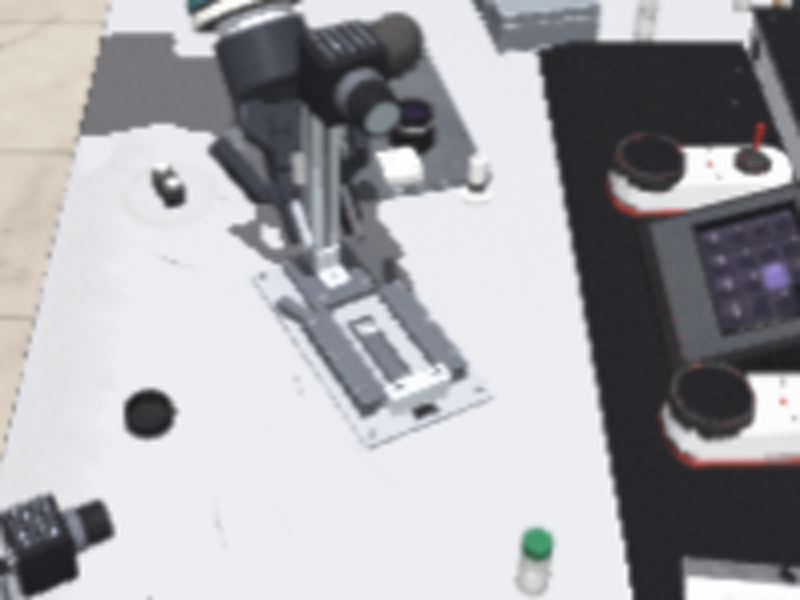

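```bash
cat >> h.py <<'E'
def push(x,y,z,xend,step,feed,flim,f0):
    while x<xend-1e-6:
        x=min(x+step,xend)
        p,r=shoe_pose(x,y,z); arm.movel(p,feed=feed,attitude=r)
        o=arm.get_obs(); f=fshoe(o)-f0
        e=(o["eef_pos"]-p); ex=e[:2]@SF; ey=e[:2]@SL
        print(f"{x:.4f} y{y*1e3:.2f} act {x+ex:.4f} ey{ey*1e3:.2f} f",f.round(1),"T",o["torque"].round(2),round(o["time"],2))
        if f[0]<-flim or abs(f[1])>15 or abs(f[2])>18: print("STOP"); break
        if abs(f[1])>3: y+=np.clip(f[1]*1e-4,-.0006,.0006)
    return x,y
E
python3 - <<'E'
from h import *
o=arm.get_obs(); f0=fshoe(o)
arm.gripper_to(0.0)
o=arm.get_obs(); print(o["gripper_width"],(fshoe(o)-f0).round(2),o["time"])
x,y=push(-.062,0,.061,.005,.005,.04,14,f0)
print(x,y,f0)
E
```

```text
0.01928840220664679 [-1.34 -0.44  2.7 ] 15.9583
-0.0570 y0.00 act -0.0568 ey0.11 f [2.6 1.4 0.9] T [ 0.5  -0.04  0.26] 16.23
-0.0520 y0.00 act -0.0519 ey0.12 f [2.3 2.6 0.6] T [ 0.41 -0.16  0.35] 16.51
-0.0470 y0.00 act -0.0469 ey0.11 f [2.1 3.4 2.3] T [ 0.37 -0.27  0.36] 16.78
-0.0420 y0.34 act -0.0419 ey0.12 f [1.8 2.8 3.3] T [ 0.33 -0.37  0.47] 17.06
-0.0370 y0.34 act -0.0371 ey0.21 f [1.5 3.1 4. ] T [ 0.38 -0.43  0.48] 17.33
-0.0320 y0.65 act -0.0321 ey0.22 f [-0.   3.5  3.5] T [ 0.36 -0.42  0.53] 17.61
-0.0270 y1.00 act -0.0269 ey0.05 f [1.7 3.3 4.4] T [ 0.17 -0.48  0.46] 17.88
-0.0220 y1.33 act -0.0218 ey-0.07 f [1.1 2.7 4.6] T [ 0.05 -0.36  0.29] 18.16
-0.0170 y1.33 act -0.0169 ey-0.12 f [0.  1.9 5.3] T [-0.01 -0.34  0.25] 18.43
-0.0120 y1.33 act -0.0119 ey-0.12 f [0.1 2.5 5.5] T [ 0.05 -0.29  0.3 ] 18.71
-0.0070 y1.33 act -0.0069 ey-0.14 f [0.4 2.2 5.9] T [ 0.08 -0.23  0.24] 18.98
-0.0020 y1.33 act -0.0019 ey-0.15 f [0.5 1.7 5.1] T [-0.01 -0.25  0.26] 19.26
0.0030 y1.33 act 0.0031 ey-0.14 f [-1.3  1.3  6.2] T [ 0.05 -0.21  0.24] 19.53
0.0050 y1.33 act 0.0048 ey0.05 f [-3.5  0.7  8.2] T [ 0.1  -0.15  0.18] 19.78
0.005 0.0013296600511873593 [-0.21995768 -0.38974483  0.0658526 ]
```

Run:
```python
from h import *
import pickle
o=arm.get_obs(); d=arm.read_camera("wrist"); print(o["time"],o["gripper_width"],fshoe(o),o["torque"])
crop(d,o,(210,60,430,210),3.6,"pics/c8.png"); pickle.dump((o,d),open("w8.pkl","wb"))
d=arm.read_camera("side");cv2.imwrite("pics/s8.png",cv2.resize(d["color"][170:320,240:440,::-1],None,fx=4,fy=4,interpolation=cv2.INTER_CUBIC))
```

```text
19.7833 0.01904188255447745 [-3.74140899  0.35442335  8.22918371] [ 0.09732945 -0.14754247  0.17861346]
```

View pics/c8.png

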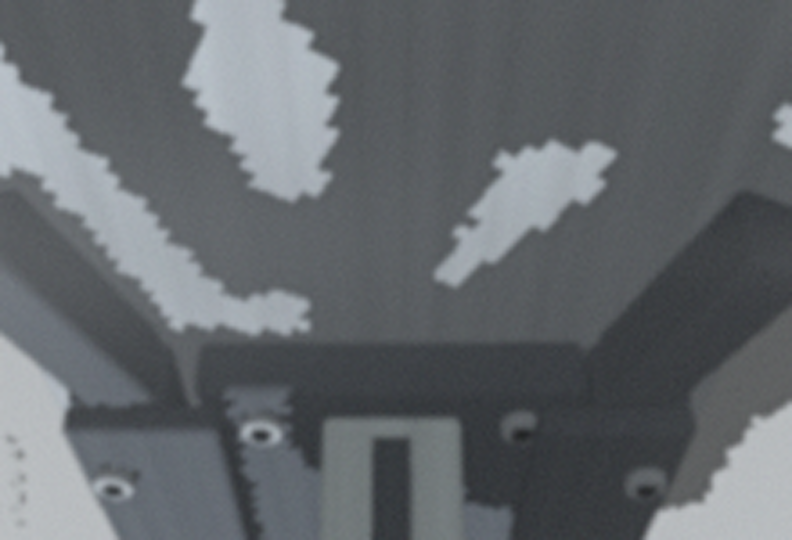

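View pics/s8.png

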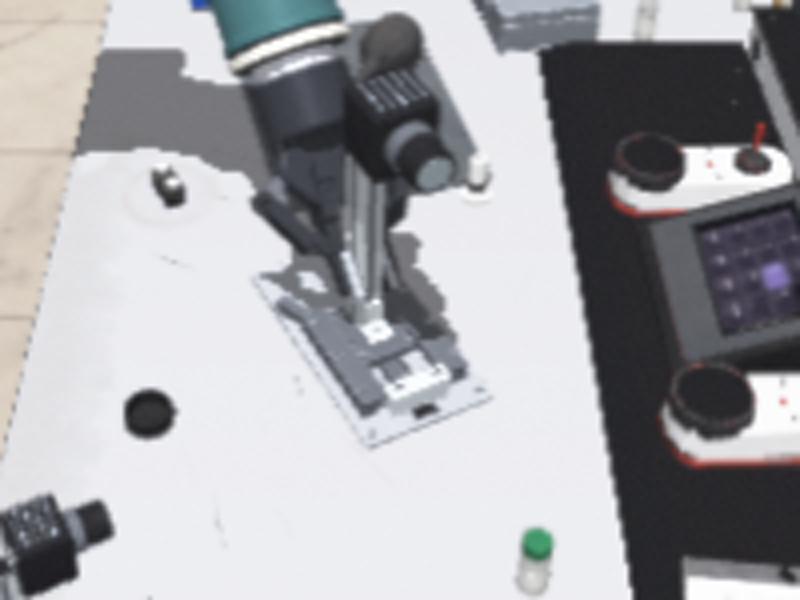

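```bash
sed -i 's/if abs(f\[1\])>3: y+=.*/if abs(f[1])>8: y+=np.sign(f[1])*2e-4/' h.py
python3 - <<'E'
from h import *
f0=np.array([-.22,-.39,.07])
for y,z in ((.0007,.0613),(.0001,.0616)):
    p,r=shoe_pose(.005,y,z); arm.movel(p,feed=.02,attitude=r)
    o=arm.get_obs(); print((fshoe(o)-f0).round(2))
x,y=push(.005,.0001,.0616,.019,.002,.03,14,f0)
o=arm.get_obs(); d=arm.read_camera("wrist")
crop(d,o,(210,60,430,210),3.6,"pics/c9.png")
E
```

```text
[-2.25  0.1   4.36]
[-0.44  0.29 -0.84]
0.0070 y0.10 act 0.0073 ey-0.27 f [ 0.8 -0.1 -0.4] T [ 0.71  0.5  -0.05] 20.63
0.0090 y0.10 act 0.0092 ey-0.12 f [ 1.2  0.1 -0.6] T [0.68 0.34 0.  ] 20.88
0.0110 y0.10 act 0.0112 ey-0.00 f [ 0.1  0.5 -1.1] T [0.71 0.25 0.02] 21.13
0.0130 y0.10 act 0.0132 ey-0.01 f [ 0.8  0.5 -0.6] T [0.7  0.28 0.07] 21.38
0.0150 y0.10 act 0.0152 ey-0.04 f [ 1.2  1.4 -0.1] T [0.74 0.41 0.05] 21.63
0.0170 y0.10 act 0.0172 ey-0.04 f [ 1.   0.1 -0.8] T [0.74 0.33 0.01] 21.88
0.0190 y0.10 act 0.0192 ey-0.01 f [ 1.2  0.7 -2. ] T [0.75 0.37 0.07] 22.13
```

View pics/c9.png

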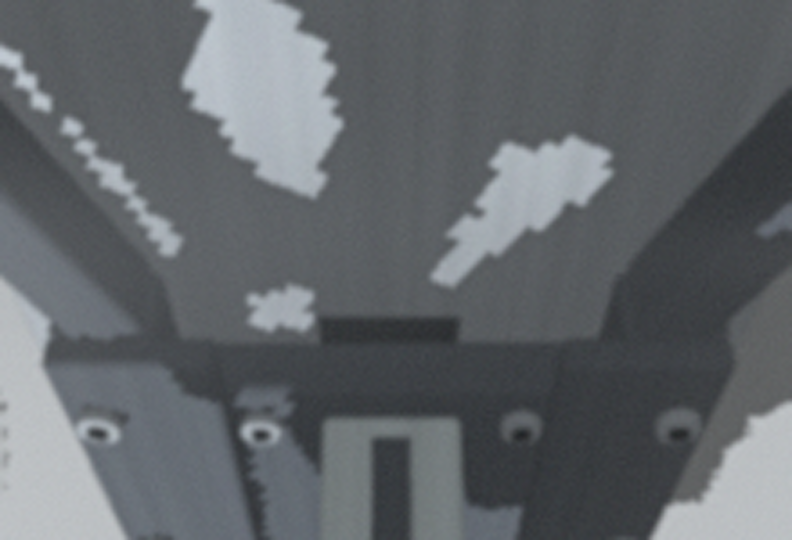

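Run:
```python
from h import *
f0=np.array([-.22,-.39,.07])
x,y=push(.019,.0001,.0616,.050,.001,.02,17,f0)
```

```text
0.0200 y0.10 act 0.0200 ey-0.00 f [ 0.3  0.1 -1.2] T [0.84 0.41 0.01] 22.43
0.0210 y0.10 act 0.0211 ey0.00 f [ 0.1  0.9 -0.2] T [ 0.87  0.44 -0.01] 22.68
0.0220 y0.10 act 0.0221 ey-0.01 f [ 0.4  0.1 -1.2] T [0.96 0.47 0.04] 22.93
0.0230 y0.10 act 0.0231 ey-0.02 f [-0.3  1.3 -1.5] T [0.88 0.44 0.04] 23.18
0.0240 y0.10 act 0.0241 ey-0.04 f [-0.1  1.2 -0.7] T [0.92 0.42 0.06] 23.43
0.0250 y0.10 act 0.0251 ey-0.01 f [ 0.6  1.3 -1.3] T [0.9  0.42 0.06] 23.68
0.0260 y0.10 act 0.0261 ey-0.04 f [-1.1  0.3 -0.9] T [0.92 0.48 0.  ] 23.93
0.0270 y0.10 act 0.0271 ey-0.01 f [ 0.3  0.9 -1.1] T [ 0.95  0.47 -0.01] 24.18
0.0280 y0.10 act 0.0281 ey-0.03 f [-0.2  0.4 -0.9] T [0.95 0.46 0.04] 24.43
0.0290 y0.10 act 0.0287 ey0.10 f [-4.7  0.4  0.3] T [ 1.44  0.83 -0.05] 24.68
0.0300 y0.10 act 0.0297 ey0.09 f [-4.6 -0.6  0.1] T [ 1.48  0.86 -0.14] 24.93
0.0310 y0.10 act 0.0306 ey0.09 f [-6.1 -0.7  0.9] T [ 1.57  0.92 -0.07] 25.18
0.0320 y0.10 act 0.0316 ey0.13 f [-5.  -1.   0.7] T [ 1.52  0.96 -0.17] 25.43
0.0330 y0.10 act 0.0326 ey0.13 f [-4.5 -0.4  0.2] T [ 1.5   0.94 -0.15] 25.68
0.0340 y0.10 act 0.0335 ey0.15 f [-5.9 -0.4  0.8] T [ 1.6   1.   -0.15] 25.93
0.0350 y0.10 act 0.0345 ey0.11 f [-7.1 -1.4  1.3] T [ 1.61  1.04 -0.19] 26.18
0.0360 y0.10 act 0.0354 ey0.12 f [-6.8 -0.4  0.5] T [ 1.64  1.06 -0.18] 26.43
0.0370 y0.10 act 0.0363 ey0.17 f [-8.  -0.7  0.9] T [ 1.68  1.13 -0.18] 26.68
0.0380 y0.10 act 0.0372 ey0.16 f [-8.4 -0.6  2. ] T [ 1.66  1.13 -0.29] 26.93
0.0390 y0.10 act 0.0382 ey0.17 f [-9.9 -0.9  2.7] T [ 1.72  1.24 -0.31] 27.18
0.0400 y0.10 act 0.0391 ey0.19 f [-9.8 -0.6  3.3] T [ 1.72  1.26 -0.36] 27.43
0.0410 y0.10 act 0.0396 ey0.43 f [-16.2  -3.5   8.5] T [ 1.69  1.6  -0.69] 27.68
0.0420 y0.10 act 0.0398 ey0.52 f [-26.7  -7.9  18.4] T [ 1.66  2.36 -1.38] 27.93
STOP
```

Run:
```python
from h import *
f0=np.array([-.22,-.39,.07])
for x in (.040,.039,.038,.037,.036,.0355,.035,.0345,.034,.0335):
    p,r=shoe_pose(x,.0001,.0616); arm.movel(p,feed=.02,attitude=r)
    o=arm.get_obs(); f=fshoe(o)-f0; e=o["eef_pos"]-p
    print(x,"act",round(x+e[:2]@SF,4),f.round(1),round(o["time"],2))
    if f[0]>5: break
d=arm.read_camera("wrist")
crop(d,o,(210,60,430,210),3.6,"pics/c10.png")
```

```text
0.04 act 0.0387 [-15.1  -3.2   7.9] 28.18
0.039 act 0.0381 [-10.5  -0.6   4.5] 28.43
0.038 act 0.0372 [-8.3  0.   0.4] 28.68
0.037 act 0.0363 [-6.  -0.2  0.7] 28.93
0.036 act 0.0354 [-6.2  1.4 -0.3] 29.18
0.0355 act 0.0353 [-1.2  3.6 -4.8] 29.43
0.035 act 0.0351 [ 1.2  5.  -7.3] 29.68
0.0345 act 0.035 [ 3.   4.9 -8.2] 29.93
0.034 act 0.0348 [ 5.3  3.9 -8. ] 30.18
```

View pics/c10.png

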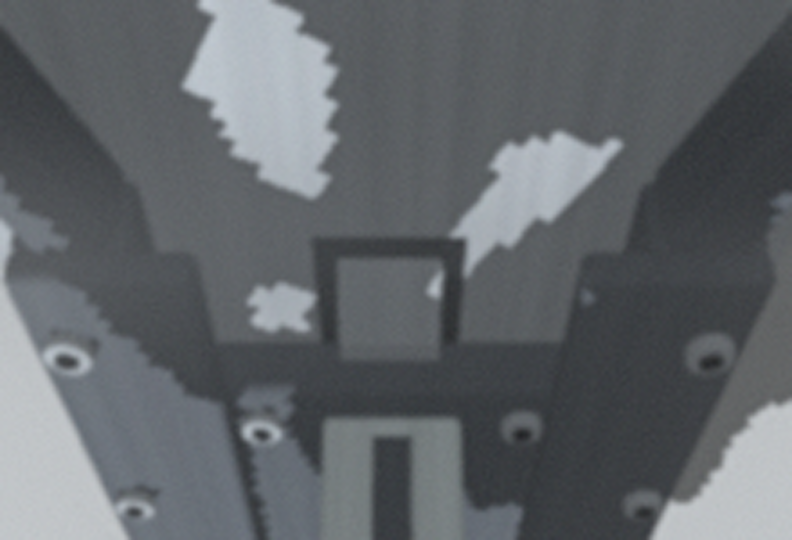

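Run:
```python
from h import *
f0=np.array([-.22,-.39,.07])
p,r=shoe_pose(.0357,.0001,.0616); arm.movel(p,feed=.02,attitude=r)
o=arm.get_obs(); print((fshoe(o)-f0).round(1))
arm.gripper_to(.045); arm.dwell(.2)
o=arm.get_obs(); print(o["gripper_width"],(fshoe(o)-f0).round(1),o["time"])
M=R.from_rotvec(o["eef_rot"]).as_matrix()
arm.movel(o["eef_pos"]-M[:,1]*.14,feed=.12)
o=arm.get_obs(); d=arm.read_camera("wrist"); print((fshoe(o)-f0).round(1),o["time"])
cv2.imwrite("pics/w11.png",d["color"][:,:,::-1]); crop(d,o,(250,70,390,190),5,"pics/c11.png")
d=arm.read_camera("side");cv2.imwrite("pics/s11.png",cv2.resize(d["color"][170:350,240:440,::-1],None,fx=3.3,fy=3.3,interpolation=cv2.INTER_CUBIC))
```

```text
[-4.7  1.6 -1. ]
0.04489227019063138 [0.  0.3 0.9] 31.05
[ 0.2 -0.5  0.2] 32.3667
```

View pics/c11.png

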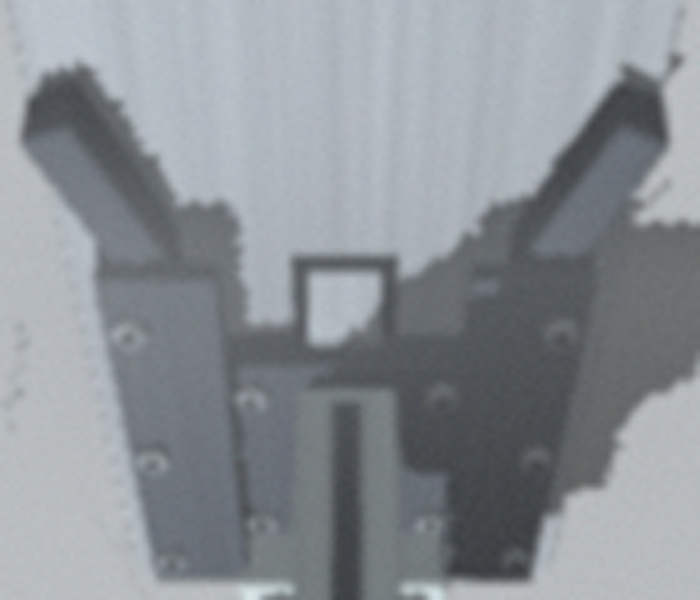

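View pics/s11.png

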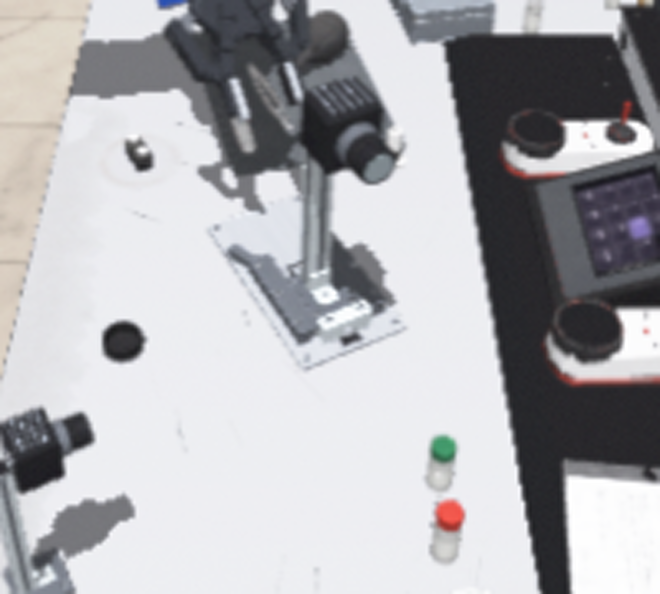

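Run:
```python
from h import *
o=arm.get_obs(); d=arm.read_camera("wrist")
crop(d,o,(250,70,390,190),5,"pics/c12.png")
S=5
uv=(np.array([[260,332],[430,332],[345,262],[345,345]])+.5)/S-.5+[250,70]
q=plane(d,uv,.006,o)[:,:2]-SP; print(np.c_[q@SF,q@SL].round(4))
c=arm.read_camera("top"); cv2.imwrite("pics/t12.png",cv2.resize(c["color"][140:270,300:500,::-1],None,fx=4,fy=4,interpolation=cv2.INTER_CUBIC))
```

```text
[[ 0.0186 -0.0169]
 [ 0.0186  0.0167]
 [-0.0006 -0.0001]
 [ 0.0224 -0.0001]]
```

View pics/c12.png

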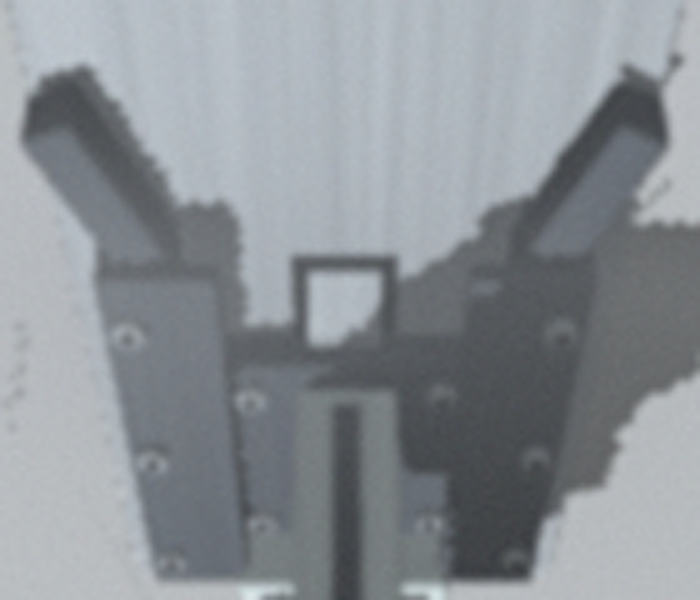

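View pics/t12.png

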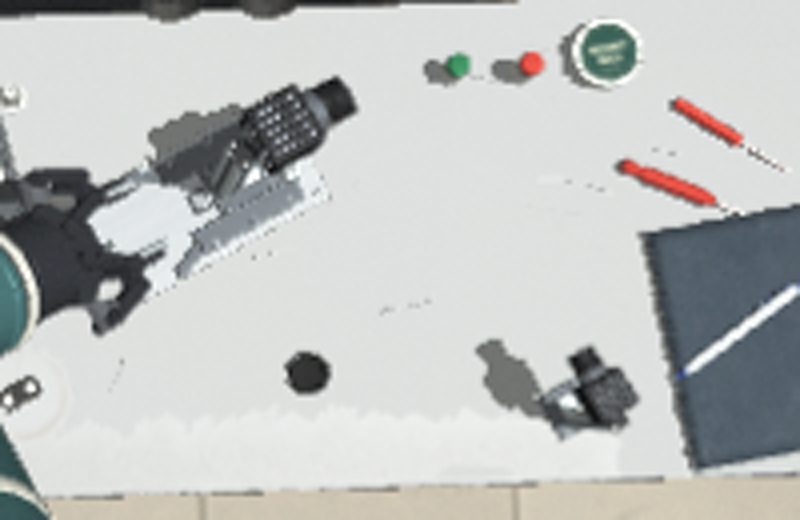

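Run:
```python
from h import *
print(arm.finish_job(), arm.get_obs()["time"])
```

```text
the job is handed in; nothing more can be done
the job is handed in; nothing more can be done
```

The larger camera stand is back in its shoe, lens foremost, and the spring catch has snapped up behind its foot. I handed the job in at about 32 s of the 69 s allowed.

**What I did:** I gripped the column about 55 mm up with the tool tilted 45°, carried it upright and set it down on the open end of the shoe by feel. I let go so it could settle flat, gripped it again, and slid it in while watching the forces.

**Feeling for the end:** The foot met the plunger with the gripper at x ≈ 28.5 mm in the shoe's frame and reached the solid stop about 11 mm later. I then backed off. The plunger force dropped away about 7 mm in, and a gentle pull of about 5 N did not bring the foot out.

**Last checks:**
- **Catch:** the wedge shows up behind the foot, and the middle of the foot is at x ≈ 48.6 mm, inside the 42 to 58 mm home range. It looked the same in a second picture taken shortly afterwards.
- **Release:** the gripper is about 140 mm clear and reads about 0 N.
- **Vials:** both are still standing.

**What disagreed:**
- **Shoe position:** the fixed cameras and the wrist camera differed by about 2 mm sideways. I used the wrist camera, because it agreed with the gripped column.
- **Drift in the channel:** part-way in, a bias in the side-force reading let the foot drift about 1.5 mm to one side, against a rail. I saw this in the picture and re-centred it.
- **Highest force:** the push against the solid stop peaked at about 27 N forward, with 18 N vertical.

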